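# Feel which sample pot is heavier and present it to the detector

## Task

Two dark sample pots that look exactly alike stand in two shallow round dishes; one holds a dense ore core, the other a light blank. Lift each in turn a few centimetres clear of its dish to feel which is heavier, put the lighter one back upright in the dish it came from (the heavier too, if you happen to lift it first), and then hold the heavier one upright, centred over the window on top of the upright round detector with its underside 2 to 4 cm above it. Finish while still holding it there; never touch the detector, do not drop or tip the pots, and leave everything else where it is.

Things in the scene. Friction and masses are not known exactly. Their poses are not given: they have to be found in the camera images.
- pot_a_mid (a point): one of two look-alike dark sample pots with white screw caps: 60 mm tall, body 50 mm across, cap 56 mm across from 41 mm up (widest part, grip round it). This point: on its axis, 30 mm above the underside; z up. Starts upright in a dish. A solid core is hidden in each: one pot is more than 0.2 kg heavier than the other (both under 0.65 kg); neither label nor place tells which, only lifting does.
- pot_b_mid (a point): one of two look-alike dark sample pots with white screw caps: 60 mm tall, body 50 mm across, cap 56 mm across from 41 mm up (widest part, grip round it). This point: on its axis, 30 mm above the underside; z up. Starts upright in a dish. A solid core is hidden in each: one pot is more than 0.2 kg heavier than the other (both under 0.65 kg); neither label nor place tells which, only lifting does.
- dish_1: fixed shallow round dish of grey plastic, 72 mm across, low rim 8 mm high, floor 3 mm above the desk and about 61 mm across inside the rim; origin at the centre of its underside, on the desk top. One of the two pots stands in its middle; 5 mm play all round.
- dish_2: fixed shallow round dish of grey plastic, 72 mm across, low rim 8 mm high, floor 3 mm above the desk and about 61 mm across inside the rim; origin at the centre of its underside, on the desk top. One of the two pots stands in its middle; 5 mm play all round.
- detector_window (a point): centre of the round window on top of the detector: fixed upright metal cylinder 88.5 mm tall, collar 74 mm across at the top, base plate 96 mm square on the desk, short socket on the side away from the robot. This point is on its axis at the very top, 88.5 mm above the desk; z up. The window is thin: do not touch.
- detector: the same detector; origin at the centre of its underside, on the desk top
- calculator: bystander: pocket calculator, 118x70x13 mm, lying on the desk between the dishes; origin under its centre; to be left alone
- eraser: bystander: small eraser, 22x52x13 mm; origin under its centre; to be left alone
- stapler: bystander: stapler, 34x134x44 mm, at the left; origin under its centre; to be left alone
- planchet_tin: bystander: round flat tin, 66 mm across, 24 mm high, at the left; origin under its centre; to be left alone
- spare_pot: bystander: smaller closed sample pot, 50 mm across, 54 mm tall, standing directly on the desk without a dish, right of the detector; origin under its centre; to be left alone
Things that resemble listed ones, but are neither listed nor needed, are in the scene too. Leave any turquoise look-alike of the dish_1 alone. Leave any blue look-alike of the part that bears pot_b_mid alone.

How it is judged (in metres and radians):
On the way, in this order (a step that is already met when the one before it is completed fails the run):
1. the lighter pot has been lifted by the fingers while the heavier stands in its dish (a pot's weight is the force on its dish) ((((height (world z) of pot_a_mid above 0.05 m and contact force between pot_a and the fingers above 0.3 N) and contact force between pot_b and dish_2 above 3 N) or ((height (world z) of pot_b_mid above 0.05 m and contact force between pot_b and the fingers above 0.3 N) and contact force between pot_a and dish_1 above 3 N))), for 0.2 s.
2. the lighter pot stands upright and released in the dish it came from, as does the heavier ((((contact force between pot_a and dish_1 between 0.5 and 3 N and distance of pot_a_mid from where it was at the start of the episode below 0.014 m and angle between pot_a_mid's own z axis and vertical below 0.08 rad and contact force between pot_a and the fingers below 0.05 N and linear speed of pot_a below 0.02 m/s) and contact force between pot_b and dish_2 above 3 N) or ((contact force between pot_b and dish_2 between 0.5 and 3 N and distance of pot_b_mid from where it was at the start of the episode below 0.014 m and angle between pot_b_mid's own z axis and vertical below 0.08 rad and contact force between pot_b and the fingers below 0.05 N and linear speed of pot_b below 0.02 m/s) and contact force between pot_a and dish_1 above 3 N))), for 0.2 s.
3. the heavier pot has been lifted by the fingers while the lighter stands in its dish ((((height (world z) of pot_a_mid above 0.05 m and contact force between pot_a and the fingers above 0.3 N) and (contact force between pot_b and dish_2 between 0.5 and 3 N and distance of pot_b_mid from where it was at the start of the episode below 0.014 m and angle between pot_b_mid's own z axis and vertical below 0.08 rad and contact force between pot_b and the fingers below 0.05 N and linear speed of pot_b below 0.02 m/s)) or ((height (world z) of pot_b_mid above 0.05 m and contact force between pot_b and the fingers above 0.3 N) and (contact force between pot_a and dish_1 between 0.5 and 3 N and distance of pot_a_mid from where it was at the start of the episode below 0.014 m and angle between pot_a_mid's own z axis and vertical below 0.08 rad and contact force between pot_a and the fingers below 0.05 N and linear speed of pot_a below 0.02 m/s)))), for 0.2 s.
At the end, for the whole second after the job is handed in: The heavier pot is held still by the fingers, upright within 0.15 rad, its axis within 15 mm of the window's centre and its underside 12 to 48 mm above the window, touching no part of the detector; the lighter pot stands released and upright, within 14 mm of where it stood at the start, in its dish ((((horizontal distance between pot_a_mid and detector_window below 0.015 m and z of pot_a_mid in the frame of detector_window between 0.042 and 0.078 m and angle between pot_a_mid's own z axis and vertical below 0.15 rad and linear speed of pot_a below 0.02 m/s and contact force between pot_a and the fingers above 0.5 N) and (contact force between pot_b and dish_2 between 0.5 and 3 N and distance of pot_b_mid from where it was at the start of the episode below 0.014 m and angle between pot_b_mid's own z axis and vertical below 0.08 rad and contact force between pot_b and the fingers below 0.05 N and linear speed of pot_b below 0.02 m/s)) or ((horizontal distance between pot_b_mid and detector_window below 0.015 m and z of pot_b_mid in the frame of detector_window between 0.042 and 0.078 m and angle between pot_b_mid's own z axis and vertical below 0.15 rad and linear speed of pot_b below 0.02 m/s and contact force between pot_b and the fingers above 0.5 N) and (contact force between pot_a and dish_1 between 0.5 and 3 N and distance of pot_a_mid from where it was at the start of the episode below 0.014 m and angle between pot_a_mid's own z axis and vertical below 0.08 rad and contact force between pot_a and the fingers below 0.05 N and linear speed of pot_a below 0.02 m/s)))); the arm keeps its last pose, push and grip.
It fails at once if the detector is touched (contact force between detector and anything else above 0.3 N).
It fails at once if a pot is dropped (falls free of the fingers faster than 0.6 m/s) ((contact force between pot_a and the fingers below 0.05 N and linear speed of pot_a above 0.6 m/s) or (contact force between pot_b and the fingers below 0.05 N and linear speed of pot_b above 0.6 m/s)).
It fails at once if a pot is tipped by more than 0.6 rad (angle between any of pot_a_mid, pot_b_mid's own z axis and vertical above 0.6 rad).
It fails at once if a bystander is moved by more than 25 mm (distance of any of calculator, eraser, stapler, planchet_tin, spare_pot from where it was at the start of the episode above 0.025 m).
It also fails if it takes over 72 s, if anything falls off the work surface, if the arm or the gripper's body presses on something with over 40 N, if the wrist force passes 120 N, or if a joint passes its speed limit or range.

## Robot

A 6-joint arm with a two-finger parallel gripper is mounted at the origin on a cart in front of the work surface, level with it; the furniture and walls round the work are solid. World frame = base frame: x ahead of the robot, y to its left, z up, the work surface at z = 0. Lengths are in m, angles in degrees, forces in N, time in s.
With the tool pointing down it reaches from about 0.375 to 0.9 m from the base axis. Payload 3.1 kg.
Tool frame: the origin (TCP) lies at the very end of the fingers, on their centre line; the grasp point (between the pads) lies 19 mm behind it; z points along the fingers, y is the direction in which the jaws open and shut (so a half turn about z gives the same grasp; the last joint's range is limited). The gripper opens to 87 mm and grips with 3 to 60 N. Pads are 19 mm wide; open, the fingers measure 117 mm over their backs; the gripper's body (75 mm by 190 mm) begins 51 mm behind the grasp point.
Start: joints at [-83.337, 30.224, 82.088, -0, 67.689, -10.227], TCP at [0.182, -0.598, 0.2] pointing down, gripper open.
Joint ranges: [-176.69, 176.69], [-43.24, 126.21], [12.49, 139.97], [-82, 262], [0, 151.66], [-163.58, 163.58]. Speed limits (degrees/s): [159.86, 159.86, 180, 180, 180, 180].

## Interface

Orientations are given as a 3x3 rotation matrix whose columns are the frame's x, y, z axes.
In Python, from rig import readout, capture, camera_model, bot, spot_in, regions_of gives the robot as it stands.
- The arm moves only by the tool send_rows, never from a script. Its argument "moves" is a list that holds one entry, the list of rows, each a list of 7 numbers: the turn, a rotation vector about the tool's x, y, z in degrees, then the shift along the tool's x, y, z in cm, then the opening, from -1 (shut) to 1 (fully open). A call has exactly 5 rows; each row shifts and turns the commanded pose from where the row before left it, along the tool's axes as they then stand; what a row does not reach is not made up. A row lasts 1/10 s, in which the tool goes at most 50 mm and 8.59 degrees, less where a joint would pass 70% of its speed; a pose out of reach is approached as far as the arm can. A call with a gripper value outside its range is refused whole. The fingers move at their own pace and stop on an object; the grip force is fixed at half the most. Time passes only in rows, so rows that do not move let the fingers close, or fill a call up. It gives the time, the measured TCP pose, the force and the opening at its end, in the units of the state.
- readout.read_state(): the state, without advancing time (a new reading comes with each control period).
- capture(name): name is "side" or "top" or "wrist"; returns the picture (480x640x3 uint8, blue, green, red); there is no depth.
- camera_model(name): a dict with "camera_matrix" (3x3 intrinsics, pixels), "pose" (4x4, takes a point from camera to world coordinates). Camera axes: x right, y up, looking along -z (the intrinsics and any distortion apply to the point x, -y, -z); pixel columns grow to the right and rows downward; lengths in m; the calibration is good to about 2 mm. A picture is of the moment at which its call begins: read the wrist's pose just before it. camera_model takes no time and is no camera call; for the wrist camera it gives the pose at the moment of the call.
- bot.hand_in(): hands the job in, once; it reports no verdict.
Trained networks look in the newest picture that a camera, given by its name, has taken for a name from the list of things; names that differ only in an ending like _2 or _b are one class to them, and where a whole thing is asked for, a point or a joint stands for the part that bears it (a point fixed in the world has none). Each returns a list of dicts, best first, with "p" (0 to 1); they miss things now and then, are a little off and sometimes report something else, mostly with a low value. They report only what shows in the picture. A call takes as long as a camera call. They do not tell look-alikes from the thing itself.
- spot_in(camera, thing): "location" ([x, y, z] in m, in world coordinates, good to about 4 mm: the middle of the surface that is visible of it).
- regions_of(camera, thing): "mask" (480x640 bool, what is visible of it).
The state is a dict: "time_s": time; "joint_positions": joint angles; "qvel": joint speeds; "tau": joint torques, N m; "position": TCP position; "tcp_rot": TCP orientation; "force": force on the tool from outside, world axes, zero at the start; "moment": the same for the moment, N m; "opening": opening from 0.0 (shut) to 1.0 (fully open).
Only numpy, scipy, OpenCV 4.12 (cv2) and the standard library are available. Lean on these libraries where they do the work, as an engineer would, in place of code of your own. Each camera call takes 0.05 s, during which the arm holds its last target. There are 200 camera calls.

## Working session

There is one attempt and no reset: what is moved stays moved. The work goes in short steps, Python scripts to look and compute and a tool call to move; the robot and the scene stay as the last step left them, time stands still between calls to the robot, and variables do not carry over. Pictures are saved under pics/ and viewed, about 8 in all and at most 12, crops included, and the job is handed in when it is done.

Besides the shell and the picture viewer there is one more tool, called after "Request:" as name(argument=value, ...) on one line, values as JSON. send_rows: Moves the arm, as the interface text tells. Its arguments: {"type":"object","properties":{"moves":{"type":"array","items":{"type":"array","items":{"type":"array","items":{"type":"number"}}}}},"required":["moves"]}

```bash
mkdir -p pics; ls; python3 - <<'E'
from rig import *
import cv2,numpy as np
s=readout.read_state();print({k:np.round(v,3).tolist() for k,v in s.items()})
for c in("top","side"):
    cv2.imwrite(f"pics/{c}0.png",capture(c))
    for t in ("pot_a_mid","dish_1","detector","spare_pot","detector_window","calculator"):
        try:
            for d in spot_in(c,t): print(c,t,np.round(d["location"],3),round(d["p"],2))
        except Exception as e: print(c,t,e)
E
```

```text
pics
{'time_s': 0.0, 'joint_positions': [-83.338, 30.281, 82.155, -0.002, 67.688, -10.23], 'qvel': [-0.136, -0.027, -0.089, -0.092, -0.066, 0.011], 'tau': [-0.001, -44.004, -17.659, 0.063, 0.058, -0.0], 'position': [0.182, -0.597, 0.199], 'tcp_rot': [[0.957, 0.291, -0.0], [0.291, -0.957, 0.002], [0.0, -0.002, -1.0]], 'force': [-0.752, 0.478, -0.709], 'moment': [0.006, 0.011, 0.017], 'opening': 1.001}
top pot_a_mid [0.438 0.296 0.06 ] 0.63
top dish_1 [0.491 0.188 0.005] 0.83
top dish_1 [ 0.437 -0.174  0.002] 0.76
top dish_1 [0.445 0.279 0.004] 0.64
top dish_1 [0.382 0.194 0.002] 0.6
top dish_1 [0.441 0.298 0.061] 0.48
top dish_1 [ 0.464 -0.016  0.013] 0.26
top detector [0.63  0.047 0.083] 0.98
top detector [0.417 0.44  0.036] 0.57
top spare_pot [ 0.635 -0.134  0.054] 0.61
top detector_window [0.623 0.043 0.083] 0.92
top calculator [0.475 0.069 0.008] 0.76
side pot_a_mid [0.429 0.31  0.056] 0.88
side dish_1 [0.488 0.185 0.   ] 0.93
side dish_1 [0.374 0.202 0.002] 0.67
side dish_1 [0.425 0.315 0.005] 0.57
side dish_1 [ 0.422 -0.174  0.006] 0.54
side detector [0.618 0.061 0.043] 0.68
side detector [0.426 0.316 0.008] 0.56
side spare_pot [ 0.636 -0.129  0.048] 0.72
side detector_window [0.62  0.068 0.036] 0.68
side detector_window [0.59  0.42  0.026] 0.34
side calculator [0.474 0.082 0.012] 0.69
side calculator [0.62  0.064 0.034] 0.46
```

View pics/top0.png

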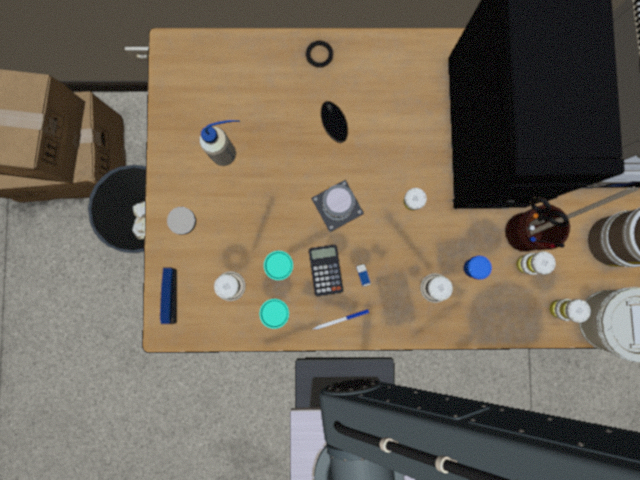

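View pics/side0.png

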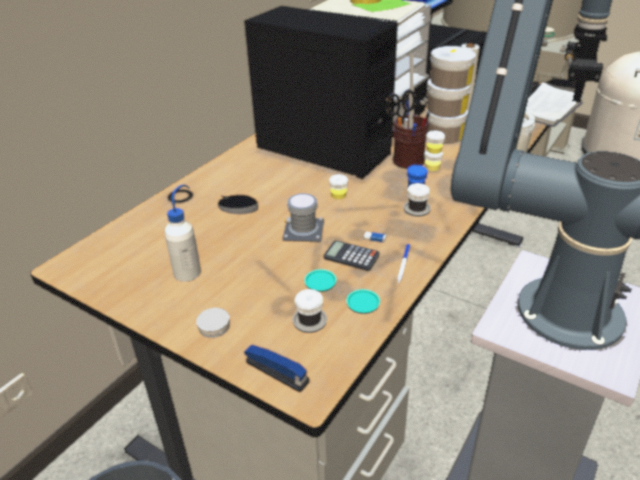

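```bash
cat > h.py <<'E'
from rig import *
import cv2,numpy as np
def ray(cam,uv):
    m=camera_model(cam);K=np.array(m["camera_matrix"]);P=np.array(m["pose"])
    d=np.linalg.inv(K)@[uv[0],uv[1],1];d=P[:3,:3]@(d*[1,-1,-1]);return P[:3,3],d
def at(cam,uv,z):
    o,d=ray(cam,uv);return o+d*(z-o[2])/d[2]
def px(cam,p):
    m=camera_model(cam);K=np.array(m["camera_matrix"]);P=np.array(m["pose"])
    q=P[:3,:3].T@(np.array(p)-P[:3,3]);q=K@(q*[1,-1,-1]);return q[:2]/q[2]
def ring(img,cam,c,r,col=(0,0,255),S=1,o=(0,0)):
    a=np.linspace(0,2*np.pi,60)
    pts=np.array([(px(cam,[c[0]+r*np.cos(t),c[1]+r*np.sin(t),c[2]])+.5-o)*S for t in a])
    cv2.polylines(img,[np.int32(pts)],True,col,1)
E
python3 - <<'E'
from h import *
print(camera_model("top"),camera_model("side")["pose"])
for c in("top","side"):
    im=capture(c)
    g=im.min(2)
    for n,xy,z in(("L",(.432,.305),.063),("R",(.432,-.174),.063)):
        u=px(c,[*xy,z]);x,y=np.int32(u)
        m=np.zeros(g.shape,np.uint8);cv2.circle(m,(x,y),22,255,-1)
        w=((g>185)&(m>0)).astype(np.uint8)
        k,l,st,ce=cv2.connectedComponentsWithStats(w);i=1+st[1:,4].argmax()
        print(c,n,u,ce[i],st[i],at(c,ce[i],z if c=="top" else .056))
crops=[];im=cv2.imread("pics/top0.png")
for p in((.432,.305,.063),(.432,-.174,.063),(.623,.045,.0885)):
    x,y=np.int32(px("top",p));crops.append(cv2.resize(im[y-30:y+30,x-30:x+30],(260,260),interpolation=cv2.INTER_CUBIC));print(x-30,y-30)
im=cv2.imread("pics/side0.png");r=[]
for p in((.432,.305,.05),(.432,-.174,.05),(.623,.045,.0885)):
    x,y=np.int32(px("side",p));r.append(cv2.resize(im[y-30:y+30,x-30:x+30],(260,260),interpolation=cv2.INTER_CUBIC));print(x-30,y-30)
cv2.imwrite("pics/c1.png",np.vstack([np.hstack(crops),np.hstack(r)]))
E
```

```text
{'camera_matrix': array([[494.9218705 ,   0.        , 327.43609621],
       [  0.        , 494.9218705 , 240.4739905 ],
       [  0.        ,   0.        ,   1.        ]]), 'pose': array([[-0.00861841,  0.99686091, -0.07870226,  0.4541073 ],
       [-0.99984672, -0.00739117,  0.01587152,  0.08714678],
       [ 0.01523999,  0.07882699,  0.99677181,  1.19217256],
       [ 0.        ,  0.        ,  0.        ,  1.        ]])} [[-0.84304719  0.2964432  -0.44876816 -0.06349142]
 [-0.53754841 -0.49186676  0.68491517  0.99720332]
 [-0.0176957   0.81865043  0.57401946  0.83792642]
 [ 0.          0.          0.          1.        ]]
top L [223.69307293 290.24200966] [225.53157895 286.16578947] [215 275  22  23 380] [0.44115323 0.30092041 0.063     ]
top R [434.53901215 288.35309669] [440.43665768 287.93261456] [430 277  22  23 371] [ 0.43283415 -0.18751402  0.063     ]
side L [310.83281381 301.93930153] [308.29934924 299.15618221] [295 289  28  21 461] [0.44536195 0.29458575 0.056     ]
side R [416.02734743 192.32217175] [418.44394619 189.69058296] [408 184  22  13 223] [ 0.43671528 -0.19947912  0.056     ]
193 260
404 258
308 174
281 276
385 166
274 172
```

View pics/c1.png

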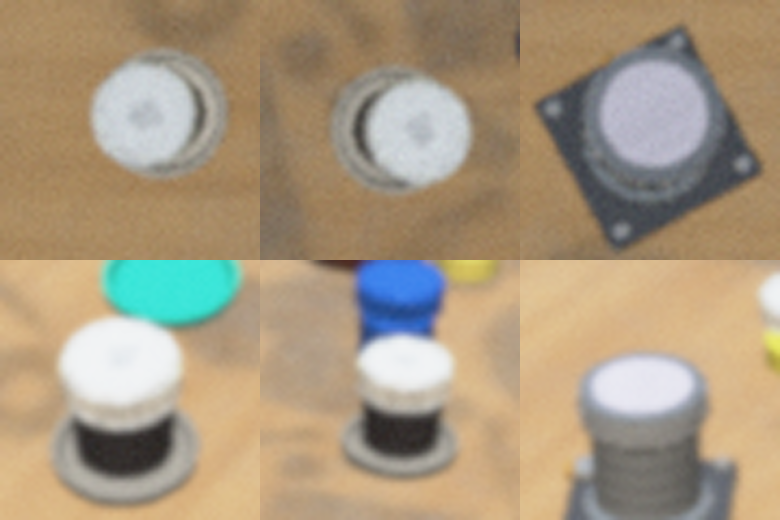

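Request:
send_rows(moves=[[[0,0,0,1.2,-4.0,0,1],[0,0,0,1.4,-4.7,0,1],[0,0,0,1.4,-4.7,0,1],[0,0,0,1.4,-4.7,0,1],[0,0,0,1.2,-4.0,0,1]]])

```text
time_s: 1.3
position: [0.1804, -0.3645, 0.1998]
tcp_rot: [[0.957, 0.291, -0.0], [0.291, -0.957, 0.001], [0.0, -0.001, -1.0]]
force: [0.5, 0.1, 1.0]
opening: 0.999
```

Request:
send_rows(moves=[[[0,0,-8,0,0,0,1],[0,0,-8,0,0,0,1],[0,0,-8,0,0,0,1],[0,0,-8,0,0,0,1],[0,0,-8,0,0,0,1]]])

```text
time_s: 1.8
position: [0.1806, -0.3675, 0.2001]
tcp_rot: [[0.541, 0.841, 0.0], [0.841, -0.541, -0.001], [-0.001, 0.001, -1.0]]
force: [0.1, 0.0, -0.3]
opening: 1.002
```

Request:
send_rows(moves=[[[0,0,-8,0,0,0,1],[0,0,-8,0,0,0,1],[0,0,-8,0,0,0,1],[0,0,-8,0,0,0,1],[0,0,-1,0,0,0,1]]])

```text
time_s: 2.3
position: [0.1806, -0.3675, 0.2001]
tcp_rot: [[0.001, 1.0, 0.0], [1.0, -0.001, -0.001], [-0.001, 0.0, -1.0]]
force: [-0.1, 0.2, -0.7]
opening: 0.997
```

Request:
send_rows(moves=[[[0,0,0,1.8,2.5,0,1],[0,0,0,1.8,2.5,0,1],[0,0,0,1.8,2.5,0,1],[0,0,0,1.8,2.5,0,1],[0,0,0,1.8,2.5,0,1]]])

```text
time_s: 2.8
position: [0.3067, -0.277, 0.2001]
tcp_rot: [[0.005, 1.0, 0.0], [1.0, -0.005, -0.001], [-0.001, 0.0, -1.0]]
force: [0.4, -0.7, -0.7]
opening: 1.003
```

Request:
send_rows(moves=[[[0,0,0,1.8,2.5,0,1],[0,0,0,1.8,2.5,0,1],[0,0,0,1.8,2.5,0,1],[0,0,0,1.8,2.5,0,1],[0,0,0,1.8,2.5,0,1]]])

```text
time_s: 3.3
position: [0.432, -0.187, 0.2]
tcp_rot: [[0.005, 1.0, 0.0], [1.0, -0.005, -0.0], [-0.0, 0.0, -1.0]]
force: [-0.3, -0.5, 0.3]
opening: 1.0
```

```bash
python3 - <<'E'
from h import *
s=readout.read_state();print(np.round(s["position"],4),s["force"])
im=capture("wrist");m=camera_model("wrist");print(np.round(m["pose"],3),m["camera_matrix"])
for c,r in(((.433,-.1875,.063),.028),((.433,-.1875,.008),.036)): ring(im,"wrist",c,r)
cv2.imwrite("pics/w1.png",im)
for t in("pot_a_mid","dish_1"): print([(np.round(d["location"],3),round(d["p"],2)) for d in spot_in("wrist",t)])
E
```

```text
[ 0.432 -0.187  0.2  ] [-0.3335482  -0.47945408  0.3225031 ]
[[ 1.     0.004 -0.004  0.435]
 [-0.003  0.961  0.277 -0.11 ]
 [ 0.005 -0.277  0.961  0.386]
 [ 0.     0.     0.     1.   ]] [[335.05825846   0.         323.39563844]
 [  0.         335.05825846 238.65000741]
 [  0.           0.           1.        ]]
[]
[(array([ 0.436, -0.171,  0.008]), 0.61)]
```

View pics/w1.png

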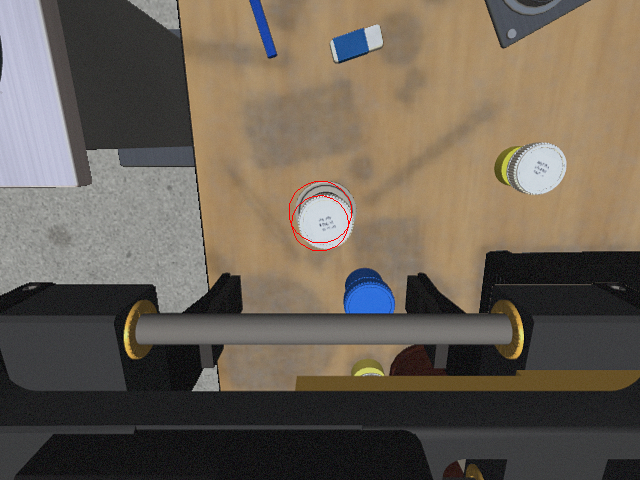

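```bash
cat >> h.py <<'E'
def cap(img,cam,xy,R=45,th=150,z=.063):
    """centre of white cap: outline of bright blob, fitted by circle through its back-projected edge"""
    u=px(cam,[*xy,z]);m=np.zeros(img.shape[:2],np.uint8);cv2.circle(m,tuple(np.int32(u)),R,255,-1)
    w=((img.min(2)>th)&(m>0)).astype(np.uint8);w=cv2.morphologyEx(w,cv2.MORPH_CLOSE,np.ones((7,7)));w=cv2.morphologyEx(w,cv2.MORPH_OPEN,np.ones((9,9)))
    k,l,st,ce=cv2.connectedComponentsWithStats(w);i=1+st[1:,4].argmax()
    c=max(cv2.findContours((l==i).astype(np.uint8),cv2.RETR_EXTERNAL,cv2.CHAIN_APPROX_NONE)[0],key=len)
    (ex,ey),ax,an=cv2.fitEllipse(c);return at(cam,(ex,ey),z),(ex,ey),ax
E
python3 - <<'E'
from h import *
im=capture("wrist")
for th in(130,150,170,190): print(th,cap(im,"wrist",(.436,-.187),th=th))
a=cap(im,"wrist",(.436,-.187),th=170)
o=np.array([260,150]);S=5
cr=cv2.resize(im[150:270,260:380],None,fx=S,fy=S,interpolation=cv2.INTER_CUBIC)
ring(cr,"wrist",(a[0][0],a[0][1],.063),.028,(0,0,255),S,o)
ring(cr,"wrist",(a[0][0],a[0][1],.008),.036,(0,255,0),S,o)
cv2.imwrite("pics/w2.png",cr)
E
```

```text
130 (array([ 0.43343465, -0.1804131 ,  0.063     ]), (325.347412109375, 214.27330017089844), (59.78480911254883, 67.62970733642578))
150 (array([ 0.4330987 , -0.18060413,  0.063     ]), (325.0052490234375, 214.4644012451172), (58.31940841674805, 67.38917541503906))
170 (array([ 0.43345825, -0.18753881,  0.063     ]), (325.3671569824219, 221.34764099121094), (52.63301086425781, 53.56100845336914))
190 (array([ 0.43352457, -0.18785355,  0.063     ]), (325.43408203125, 221.65809631347656), (51.534767150878906, 53.291648864746094))
```

View pics/w2.png

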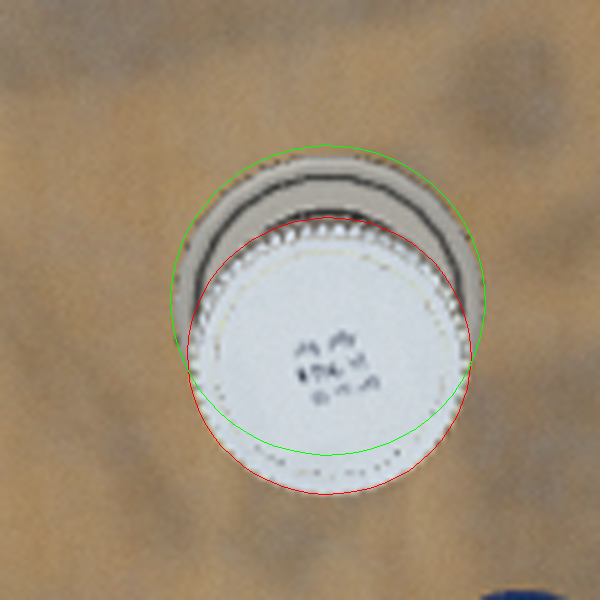

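Choice: pots = white-capped dark ones in grey dishes at top-view (229,287) and (437,288). Not wanted: the blue-capped look-alike (478,268), the spare pot (415,198) and the yellow vials at far right. The crop confirms the right-hand pot in its grey dish at (0.4335, -0.188).

Request:
send_rows(moves=[[[0,0,0,-0.1,0.15,2.5,1],[0,0,0,0,0,2.5,1],[0,0,0,0,0,2.5,1],[0,0,0,0,0,2.5,1],[0,0,0,0,0,2.0,1]]])

```text
time_s: 4.0
position: [0.4311, -0.1895, 0.0788]
tcp_rot: [[0.005, 1.0, -0.001], [1.0, -0.005, 0.001], [0.001, -0.001, -1.0]]
force: [-0.6, 0.6, -0.4]
opening: 0.996
```

Request:
send_rows(moves=[[[0,0,0,0,0,1.5,1],[0,0,0,0,0,1.2,1],[0,0,0,0,0,1.0,1],[0,0,0,0,0,0.8,1],[0,0,0,0,0,0,1]]])

```text
time_s: 4.5
position: [0.4316, -0.1889, 0.0342]
tcp_rot: [[0.003, 1.0, -0.001], [1.0, -0.003, 0.001], [0.001, -0.001, -1.0]]
force: [0.3, -0.5, 0.3]
opening: 1.001
```

```bash
python3 - <<'E'
from h import *
s=readout.read_state();print(s["time_s"],np.round(s["position"],4),np.round(s["force"],2))
im=capture("wrist");a=cap(im,"wrist",(.4335,-.188),th=170,R=70);print(a)
print(np.mean([[*readout.read_state()["force"]]+[*readout.read_state()["tau"][:3]]],0))
E
```

```text
4.5 [ 0.4316 -0.1889  0.0342] [ 0.31 -0.52  0.27]
(array([ 0.43499252, -0.1805943 ,  0.063     ]), (328.0668029785156, 279.27728271484375), (80.58879852294922, 107.08476257324219))
[ -0.14208335  -0.3190118   -0.13799066  -0.11582705 -36.26216769
  -6.37740567]
```

Request:
send_rows(moves=[[[0,0,0,0,0.2,0,1],[0,0,0,0,0,0,0.3],[0,0,0,0,0,0,-1],[0,0,0,0,0,0,-1],[0,0,0,0,0,0,-1]]])

```text
time_s: 5.05
position: [0.4345, -0.1888, 0.0351]
tcp_rot: [[0.002, 1.0, 0.0], [1.0, -0.002, -0.0], [-0.0, 0.0, -1.0]]
force: [-0.1, 0.4, 0.8]
opening: 0.722
```

Request:
send_rows(moves=[[[0,0,0,0,0,0,-1],[0,0,0,0,0,0,-1],[0,0,0,0,0,0,-1],[0,0,0,0,0,0,-1],[0,0,0,0,0,0,-1]]])

```text
time_s: 5.55
position: [0.4343, -0.1888, 0.0349]
tcp_rot: [[0.002, 1.0, -0.0], [1.0, -0.002, 0.0], [0.0, -0.0, -1.0]]
force: [0.6, 0.5, 2.1]
opening: 0.624
```

Request:
send_rows(moves=[[[0,0,0,0,0,-0.5,-1],[0,0,0,0,0,-1.0,-1],[0,0,0,0,0,-1.0,-1],[0,0,0,0,0,-1.0,-1],[0,0,0,0,0,-0.5,-1]]])

```text
time_s: 6.05
position: [0.435, -0.1892, 0.0763]
tcp_rot: [[0.002, 1.0, 0.002], [1.0, -0.002, -0.001], [-0.001, 0.002, -1.0]]
force: [-0.3, 0.4, -2.0]
opening: 0.621
```

Request:
send_rows(moves=[[[0,0,0,0,0,0,-1],[0,0,0,0,0,0,-1],[0,0,0,0,0,0,-1],[0,0,0,0,0,0,-1],[0,0,0,0,0,0,-1]]])

```text
time_s: 6.55
position: [0.4342, -0.1887, 0.0745]
tcp_rot: [[0.002, 1.0, -0.001], [1.0, -0.002, 0.001], [0.001, -0.001, -1.0]]
force: [-0.7, 0.6, -1.8]
opening: 0.622
```

```bash
python3 - <<'E'
from h import *
f=[]
for c in("side","wrist","wrist","side","wrist"):
    im=capture(c); s=readout.read_state(); f.append(s["force"])
    if len(f)==1: cv2.imwrite("pics/s2.png",cv2.resize(im[100:340,250:500],None,fx=2.4,fy=2.4))
print(np.round(f,2),np.mean(f,0),s["position"],s["opening"])
E
```

```text
[[ 0.17 -0.52 -1.76]
 [ 0.37 -0.94 -0.7 ]
 [-0.55  0.57 -1.54]
 [-1.09 -0.99 -1.33]
 [ 0.89 -0.41 -0.69]] [-0.04347635 -0.45725857 -1.20441012] [ 0.43435796 -0.18882158  0.07474786] 0.6209184664312081
```

View pics/s2.png

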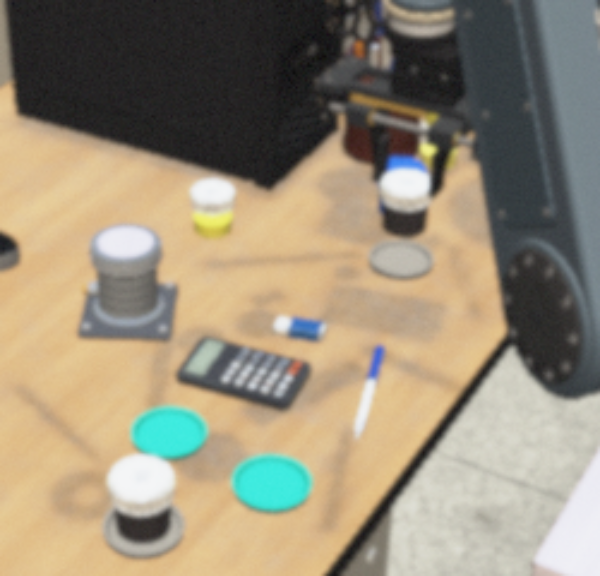

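The right pot hangs upright above its dish and weighs about 1.2 to 1.5 N, so it is probably the light one. I'll put it back.

Request:
send_rows(moves=[[[0,0,0,0,0,0.8,-1],[0,0,0,0,0,1.0,-1],[0,0,0,0,0,0.9,-1],[0,0,0,0,0,0.6,-1],[0,0,0,0,0,0.4,-1]]])

```text
time_s: 7.3
position: [0.434, -0.1886, 0.0368]
tcp_rot: [[0.002, 1.0, -0.001], [1.0, -0.002, 0.001], [0.001, -0.001, -1.0]]
force: [-0.2, 0.1, -1.3]
opening: 0.622
```

Request:
send_rows(moves=[[[0,0,0,0,0,0.2,-1],[0,0,0,0,0,0.1,-1],[0,0,0,0,0,0,-1],[0,0,0,0,0,0,-1],[0,0,0,0,0,0,-1]]])

```text
time_s: 7.8
position: [0.4346, -0.189, 0.035]
tcp_rot: [[0.002, 1.0, 0.001], [1.0, -0.002, -0.0], [-0.0, 0.001, -1.0]]
force: [0.7, -0.7, -0.8]
opening: 0.621
```

Request:
send_rows(moves=[[[0,0,0,0,0,0.05,-1],[0,0,0,0,0,0,-1],[0,0,0,0,0,0,0.7],[0,0,0,0,0,0,0.8],[0,0,0,0,0,0,1]]])

```text
time_s: 8.3
position: [0.4345, -0.1889, 0.0343]
tcp_rot: [[0.002, 1.0, 0.0], [1.0, -0.002, -0.0], [-0.0, 0.0, -1.0]]
force: [0.5, 0.8, -0.4]
opening: 0.815
```

Request:
send_rows(moves=[[[0,0,0,0,0,0,1],[0,0,0,0,0,0,1],[0,0,0,0,0,0,1],[0,0,0,0,0,0,1],[0,0,0,0,0,0,1]]])

```text
time_s: 8.8
position: [0.4344, -0.1888, 0.0343]
tcp_rot: [[0.002, 1.0, -0.0], [1.0, -0.002, 0.0], [0.0, -0.0, -1.0]]
force: [-0.1, 0.2, -0.1]
opening: 0.996
```

Request:
send_rows(moves=[[[0,0,0,0,0,-1,1],[0,0,0,0,0,-2.5,1],[0,0,0,0,0,-4,1],[0,0,0,0,0,-4.5,1],[0,0,0,0,0,-4.5,1]]])

```text
time_s: 9.3
position: [0.4338, -0.1884, 0.2015]
tcp_rot: [[0.002, 1.0, -0.0], [1.0, -0.002, 0.0], [0.0, -0.0, -1.0]]
force: [0.4, 0.2, 0.7]
opening: 1.0
```

```bash
python3 - <<'E'
from h import *
s=readout.read_state();print(s["time_s"],np.round(s["position"],4),np.round(s["force"],2),s["opening"])
im=capture("wrist")
for th in(170,190):print(cap(im,"wrist",(.4335,-.188),th=th))
im=capture("top")
for th in(180,190): print(cap(im,"top",(.441,.301),th=th,R=20),cap(im,"top",(.433,-.188),th=th,R=20))
# detector window: ellipse of pale window in top view
u=px("top",[.623,.045,.0885]);print(u)
hsv=im.astype(int);m=np.zeros(im.shape[:2],np.uint8);cv2.circle(m,tuple(np.int32(u)),26,255,-1)
for th in(150,165,180):
    w=((im.min(2)>th)&(m>0)).astype(np.uint8);k,l,st,ce=cv2.connectedComponentsWithStats(w);i=1+st[1:,4].argmax()
    print(th,st[i],at("top",ce[i],.0885))
E
```

```text
9.3 [ 0.4338 -0.1884  0.2015] [0.41 0.19 0.73] 0.9997930577359209
(array([ 0.44103757, -0.19315145,  0.063     ]), (324.1006164550781, 219.99964904785156), (52.12484359741211, 54.022125244140625))
(array([ 0.44115743, -0.19332088,  0.063     ]), (324.2189025878906, 220.16209411621094), (51.741432189941406, 52.777793884277344))
(array([0.44150121, 0.30089477, 0.063     ]), (225.54409790039062, 286.0114440917969), (21.36981964111328, 22.368785858154297)) (array([ 0.43336185, -0.18747745,  0.063     ]), (440.4145202636719, 287.70025634765625), (21.838815689086914, 22.156967163085938))
(array([0.44133608, 0.30097709, 0.063     ]), (225.50709533691406, 286.0849609375), (20.973163604736328, 22.029983520507812)) (array([ 0.43293736, -0.18747415,  0.063     ]), (440.41802978515625, 287.8872985839844), (20.49510383605957, 21.650163650512695))
[338.03793253 204.1902367 ]
150 [326 188  25  25 489] [0.63289947 0.0441308  0.0885    ]
165 [327 188  24  24 453] [0.63298355 0.04389301 0.0885    ]
180 [327 189  24  23 423] [0.63313611 0.04408056 0.0885    ]
```

Request:
send_rows(moves=[[[0,0,0,4.5,0.1,0,1],[0,0,0,4.9,0,0,1],[0,0,0,4.9,0,0,1],[0,0,0,4.9,0,0,1],[0,0,0,4.9,0,0,1]]])

```text
time_s: 9.9
position: [0.435, 0.054, 0.1993]
tcp_rot: [[0.003, 1.0, -0.0], [1.0, -0.003, 0.0], [0.0, -0.0, -1.0]]
force: [0.5, 0.0, -0.7]
opening: 1.003
```

Request:
send_rows(moves=[[[0,0,0,4.9,0.1,0,1],[0,0,0,4.9,0.1,0,1],[0,0,0,4.9,0.1,0,1],[0,0,0,4.9,0.1,0,1],[0,0,0,4.5,0.1,0,1]]])

```text
time_s: 10.4
position: [0.4403, 0.2953, 0.1991]
tcp_rot: [[0.001, 1.0, -0.001], [1.0, -0.001, -0.0], [-0.0, -0.001, -1.0]]
force: [0.8, -1.2, -0.2]
opening: 1.002
```

Request:
send_rows(moves=[[[0,0,0,0,0,0,1],[0,0,0,0,0,0,1],[0,0,0,0,0,0,1],[0,0,0,0,0,0,1],[0,0,0,0,0,0,1]]])

```text
time_s: 10.9
position: [0.4415, 0.2918, 0.1994]
tcp_rot: [[0.004, 1.0, -0.0], [1.0, -0.004, -0.0], [-0.0, -0.0, -1.0]]
force: [0.1, -0.2, 0.5]
opening: 1.001
```

```bash
python3 - <<'E'
from h import *
s=readout.read_state();print(s["time_s"],np.round(s["position"],4),np.round(s["force"],2),s["opening"])
im=capture("wrist")
a=cap(im,"wrist",(.441,.301),th=180);print(a)
ring(im,"wrist",a[0],.028);ring(im,"wrist",(.441,.301,.063),.028,(0,255,0));cv2.imwrite("pics/w3.png",im)
E
```

```text
10.9 [0.4415 0.2918 0.1994] [ 0.1  -0.22  0.53] 1.0008202498910896
(array([0.44306911, 0.30143942, 0.063     ]), (324.3173828125, 211.93942260742188), (52.507896423339844, 52.98991775512695))
```

View pics/w3.png

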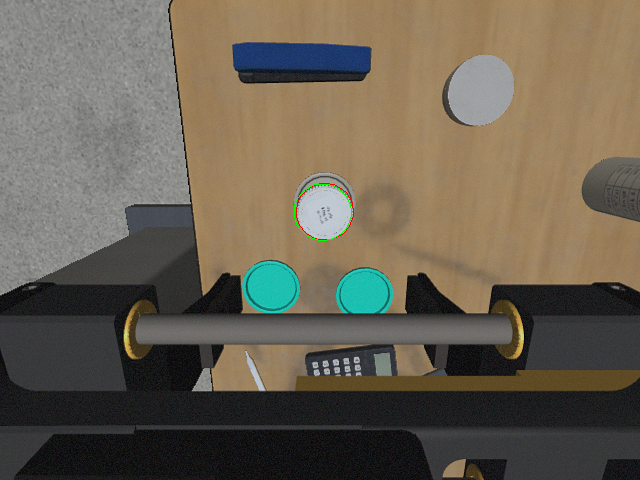

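The left pot stands in its grey dish at about pixel (324,212), at (0.4425, 0.301).

Request:
send_rows(moves=[[[0,0,0,0.95,0.1,2.5,1],[0,0,0,0,0,2.5,1],[0,0,0,0,0,2.5,1],[0,0,0,0,0,2.5,1],[0,0,0,0,0,2.0,1]]])

```text
time_s: 11.45
position: [0.4423, 0.3018, 0.0782]
tcp_rot: [[0.003, 1.0, -0.001], [1.0, -0.003, -0.0], [-0.0, -0.001, -1.0]]
force: [0.3, 0.5, 0.1]
opening: 0.999
```

Request:
send_rows(moves=[[[0,0,0,0,0,1.5,1],[0,0,0,0,0,1.2,1],[0,0,0,0,0,1.0,1],[0,0,0,0,0,0.8,1],[0,0,0,0,0,0,1]]])

```text
time_s: 11.95
position: [0.4419, 0.3023, 0.0336]
tcp_rot: [[0.002, 1.0, -0.001], [1.0, -0.002, -0.001], [-0.001, -0.001, -1.0]]
force: [-0.5, -0.8, -0.7]
opening: 1.002
```

Request:
send_rows(moves=[[[0,0,0,-0.1,0,0,0.4],[0,0,0,0,0,0,-1],[0,0,0,0,0,0,-1],[0,0,0,0,0,0,-1],[0,0,0,0,0,0,-1]]])

```text
time_s: 12.45
position: [0.4425, 0.3017, 0.0347]
tcp_rot: [[0.002, 1.0, 0.001], [1.0, -0.002, 0.0], [0.0, 0.001, -1.0]]
force: [-0.3, -0.2, 1.7]
opening: 0.629
```

Request:
send_rows(moves=[[[0,0,0,0,0,0,-1],[0,0,0,0,0,0,-1],[0,0,0,0,0,0,-1],[0,0,0,0,0,0,-1],[0,0,0,0,0,0,-1]]])

```text
time_s: 12.95
position: [0.4425, 0.3018, 0.0346]
tcp_rot: [[0.002, 1.0, 0.0], [1.0, -0.002, 0.0], [0.0, 0.0, -1.0]]
force: [-0.4, 0.5, 3.8]
opening: 0.622
```

Request:
send_rows(moves=[[[0,0,0,0,0,-0.5,-1],[0,0,0,0,0,-1.0,-1],[0,0,0,0,0,-1.0,-1],[0,0,0,0,0,-1.0,-1],[0,0,0,0,0,-0.5,-1]]])

```text
time_s: 13.45
position: [0.4429, 0.3019, 0.0757]
tcp_rot: [[0.002, 1.0, 0.002], [1.0, -0.002, 0.001], [0.001, 0.002, -1.0]]
force: [0.2, -0.8, -5.4]
opening: 0.624
```

Request:
send_rows(moves=[[[0,0,0,0,0,0,-1],[0,0,0,0,0,0,-1],[0,0,0,0,0,0,-1],[0,0,0,0,0,0,-1],[0,0,0,0,0,0,-1]]])

```text
time_s: 13.95
position: [0.4421, 0.3015, 0.074]
tcp_rot: [[0.002, 1.0, -0.001], [1.0, -0.002, -0.0], [-0.0, -0.001, -1.0]]
force: [-0.7, -0.0, -5.0]
opening: 0.623
```

```bash
python3 - <<'E'
from h import *
f=[]
for c in("side","top","wrist","wrist"):
    im=capture(c); s=readout.read_state(); f.append(s["force"])
    if c=="top": print(cap(im,c,(.433,-.188),th=180,R=20)[0])
print(np.round(f,2),s["position"],s["opening"])
E
```

```text
[ 0.43336977 -0.18751453  0.063     ]
[[ 0.03  0.24 -5.71]
 [ 0.28 -0.03 -4.93]
 [-0.07  0.26 -4.87]
 [-0.41  0.26 -5.13]] [0.44230061 0.3016139  0.07420667] 0.6235092280211906
```

The left pot weighs about 5 N, so it is the heavy one. I'll raise it and carry it over.

Request:
send_rows(moves=[[[0,0,0,0,0,-1.5,-1],[0,0,0,0,0,-3,-1],[0,0,0,0,0,-4,-1],[0,0,0,0,0,-4,-1],[0,0,0,0,0,-2.5,-1]]])

```text
time_s: 14.65
position: [0.4433, 0.3021, 0.2273]
tcp_rot: [[0.002, 1.0, 0.004], [1.0, -0.002, 0.002], [0.002, 0.004, -1.0]]
force: [0.5, 0.4, -4.4]
opening: 0.624
```

Request:
send_rows(moves=[[[0,0,0,-1.0,0.8,0,-1],[0,0,0,-2.0,1.5,0,-1],[0,0,0,-3.0,2.2,0,-1],[0,0,0,-3.0,2.2,0,-1],[0,0,0,-3.0,2.2,0,-1]]])

```text
time_s: 15.15
position: [0.5307, 0.1792, 0.2219]
tcp_rot: [[0.002, 1.0, -0.004], [1.0, -0.002, -0.001], [-0.001, -0.004, -1.0]]
force: [0.9, -0.4, -5.6]
opening: 0.623
```

Request:
send_rows(moves=[[[0,0,0,-3.0,2.2,0,-1],[0,0,0,-3.0,2.2,0,-1],[0,0,0,-3.0,2.2,0,-1],[0,0,0,-2.4,1.8,0,-1],[0,0,0,-1.2,0.9,0,-1]]])

```text
time_s: 15.65
position: [0.6245, 0.0515, 0.2216]
tcp_rot: [[0.005, 1.0, -0.003], [1.0, -0.005, -0.001], [-0.001, -0.003, -1.0]]
force: [-0.1, -0.4, -5.0]
opening: 0.622
```

```bash
python3 - <<'E'
from h import *
s=readout.read_state();print(s["time_s"],np.round(s["position"],4),np.round(s["force"],2),s["opening"])
print("base centre",at("top",(337.9,205.7),.006))
im=capture("side");o=np.array([230,100]);S=3
cr=cv2.resize(im[100:300,230:430],None,fx=S,fy=S,interpolation=cv2.INTER_CUBIC)
ring(cr,"side",(.633,.044,.0885),.037,(0,0,255),S,o)
for dz in(.055,.012):ring(cr,"side",(*s["position"][:2],s["position"][2]-.0316+.06),.028,(0,255,0),S,o)
cv2.imwrite("pics/s3.png",cr)
E
```

```text
15.65 [0.6245 0.0515 0.2216] [-0.11 -0.41 -5.05] 0.6221353309591494
base centre [0.63194269 0.04222125 0.006     ]
```

View pics/s3.png

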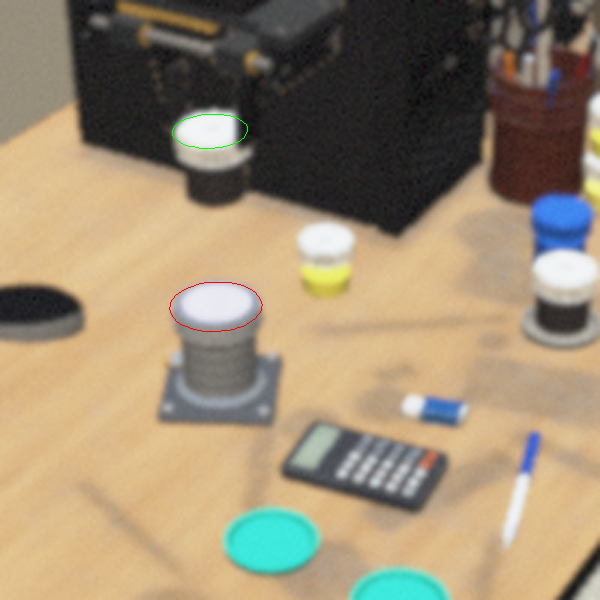

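Request:
send_rows(moves=[[[0,0,0,-0.3,0.3,0,-1],[0,0,0,-0.3,0.3,0,-1],[0,0,0,0,0,0,-1],[0,0,0,0,0,0,-1],[0,0,0,0,0,0,-1]]])

```text
time_s: 16.2
position: [0.6294, 0.0503, 0.2245]
tcp_rot: [[0.001, 1.0, -0.0], [1.0, -0.001, 0.0], [0.0, -0.0, -1.0]]
force: [-0.2, -0.4, -5.3]
opening: 0.625
```

Request:
send_rows(moves=[[[0,0,0,0,0,1.0,-1],[0,0,0,0,0,1.5,-1],[0,0,0,0,0,1.5,-1],[0,0,0,0,0,1.0,-1],[0,0,0,0,0,0.5,-1]]])

```text
time_s: 16.7
position: [0.6289, 0.0495, 0.1677]
tcp_rot: [[0.002, 1.0, -0.003], [1.0, -0.002, 0.0], [0.0, -0.003, -1.0]]
force: [0.4, -0.6, -5.0]
opening: 0.625
```

Request:
send_rows(moves=[[[0,0,0,-0.4,0.2,0.6,-1],[0,0,0,-0.3,0.1,0.6,-1],[0,0,0,0,0,0.4,-1],[0,0,0,0,0,0,-1],[0,0,0,0,0,0,-1]]])

```text
time_s: 17.2
position: [0.633, 0.0422, 0.1535]
tcp_rot: [[0.002, 1.0, 0.0], [1.0, -0.002, 0.0], [0.0, 0.0, -1.0]]
force: [0.9, -0.2, -5.2]
opening: 0.624
```

Request:
send_rows(moves=[[[0,0,0,0,0,0,-1],[0,0,0,0,0,0,-1],[0,0,0,0,0,0,-1],[0,0,0,0,0,0,-1],[0,0,0,0,0,0,-1]]])

```text
time_s: 17.7
position: [0.6328, 0.0423, 0.1534]
tcp_rot: [[0.002, 1.0, 0.0], [1.0, -0.002, 0.0], [0.0, 0.0, -1.0]]
force: [0.4, -0.7, -5.6]
opening: 0.625
```

```bash
python3 - <<'E'
from h import *
s=readout.read_state();p=s["position"];print(s["time_s"],np.round(p,4),np.round(s["force"],2),s["opening"])
im=capture("side");o=np.array([230,100]);S=3
cr=cv2.resize(im[100:300,230:430],None,fx=S,fy=S,interpolation=cv2.INTER_CUBIC)
ring(cr,"side",(.632,.043,.0885),.037,(0,0,255),S,o)
ring(cr,"side",(*p[:2],p[2]-.0316),.025,(0,255,0),S,o)
cv2.imwrite("pics/s4.png",cr)
im=capture("top");print(cap(im,"top",(.433,-.188),th=180,R=20)[0])
E
```

```text
17.7 [0.6328 0.0423 0.1534] [ 0.43 -0.75 -5.61] 0.624550358078413
[ 0.43344061 -0.18718778  0.063     ]
```

View pics/s4.png

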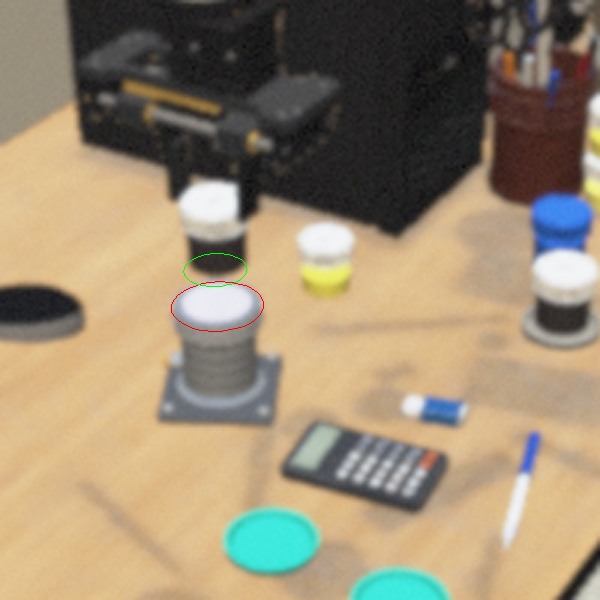

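Request:
send_rows(moves=[[[0,0,0,0,0,0.2,-1],[0,0,0,0,0,0.2,-1],[0,0,0,0,0,0,-1],[0,0,0,0,0,0,-1],[0,0,0,0,0,0,-1]]])

```text
time_s: 18.3
position: [0.6329, 0.0423, 0.1493]
tcp_rot: [[0.002, 1.0, -0.0], [1.0, -0.002, 0.0], [0.0, -0.0, -1.0]]
force: [-0.9, -0.3, -5.1]
opening: 0.622
```

Request:
send_rows(moves=[[[0,0,0,0,0,0,-1],[0,0,0,0,0,0,-1],[0,0,0,0,0,0,-1],[0,0,0,0,0,0,-1],[0,0,0,0,0,0,-1]]])

```text
time_s: 18.8
position: [0.6329, 0.0423, 0.1494]
tcp_rot: [[0.002, 1.0, 0.0], [1.0, -0.002, 0.0], [0.0, 0.0, -1.0]]
force: [-0.5, -0.2, -4.7]
opening: 0.624
```

```bash
python3 - <<'E'
from h import *
s=readout.read_state();p=s["position"];print(s["time_s"],np.round(p,4),np.round(s["force"],2),s["opening"],np.round(s["qvel"],2))
im=cv2.imread("pics/side0.png");print(cap(im,"side",(.632,.043),R=16,th=175,z=.0885), px("side",(.632,.043,.0885)))
# known R pot as bias check of the side camera (top of cap)
im=capture("side");dark=(im.max(2)<70)
u=px("side",(p[0],p[1],p[2]-.0316));c=int(round(u[0]));print(u,[ (r,int(im[r,c].max())) for r in range(int(u[1])-20,int(u[1])+14)])
u=px("side",(.4334,-.1875,.003));c=int(round(u[0]));print(u,[ (r,int(im[r,c].max())) for r in range(int(u[1])-14,int(u[1])+14)])
E
```

```text
18.8 [0.6329 0.0423 0.1494] [-0.48 -0.21 -4.66] 0.6237690367546144 [-0.03  0.04 -0.01  0.    0.06  0.07]
(array([0.63610217, 0.03914703, 0.0885    ]), (301.5748291015625, 200.31060791015625), (13.843362808227539, 21.372831344604492)) [302.06913138 201.51608498]
[301.42743864 190.89378648] [(170, 245), (171, 245), (172, 245), (173, 243), (174, 237), (175, 226), (176, 208), (177, 196), (178, 194), (179, 191), (180, 179), (181, 144), (182, 96), (183, 64), (184, 57), (185, 52), (186, 53), (187, 48), (188, 51), (189, 49), (190, 53), (191, 58), (192, 77), (193, 140), (194, 208), (195, 237), (196, 241), (197, 242), (198, 242), (199, 242), (200, 242), (201, 243), (202, 242), (203, 242)]
[416.15572244 209.45294703] [(195, 223), (196, 206), (197, 195), (198, 194), (199, 191), (200, 169), (201, 123), (202, 78), (203, 54), (204, 54), (205, 56), (206, 53), (207, 50), (208, 51), (209, 58), (210, 76), (211, 119), (212, 156), (213, 175), (214, 164), (215, 145), (216, 166), (217, 205), (218, 217), (219, 220), (220, 218), (221, 215), (222, 211)]
```

```bash
python3 -c "
from rig import *
print(bot.hand_in())"
```

```text
the job is handed in; nothing more can be done
None
```

I found the heavier pot and handed in while holding it over the detector window; the hand-in gives no verdict.

**Weighing:** I lifted the right-hand pot first and it read about 1.2–1.5 N. I put it back upright in its dish and released it. The left-hand pot read about 5 N, so it is the heavier one.

**Last checks:**
- **Heavier pot:** the gripper stood at (0.633, 0.042), still, with 5 N on the wrist. The pot's underside was about 29 mm above the window, and the side picture agreed with that height.
- **Lighter pot:** in the top view it stood within about 1 mm of where it started.
- **Bystanders:** nothing else in the last side view had visibly moved.

**Where checks disagreed:**
- **Window position:** the top camera put the window's centre at (0.633, 0.044) and the side camera at (0.636, 0.039). Both are within about 5 mm of the pot's axis, and 15 mm is allowed.
- **Lighter pot after release:** one wrist-camera reading put it about 9 mm off. I took that picture before the arm had settled, and two later top views did not bear it out.

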